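Shingle the fired test tiles on the drying tray

TASK

Lift the backrest of the aluminium drying tray by its bar, all the way up to its stop, where its stiff hinge holds it. Then lay the three clay test tiles on the tray as an overlapping shingled row, hole end up and scribed face up: first the long tile, leaning on the backrest; next the middle-sized one, leaning on the long one; last the short one, leaning on the middle-sized one; each with its foot edge down on the tray floor close against the backrest side of its own ledge (rear ledge, next to the backrest, for the long tile, then middle, then front). Lay each tile down square and central, at its slope, without letting it drop, and leave the tape, weights and can on the bench where they are.

Things in the scene. Friction and masses are not known exactly. Their poses are not given: they have to be found in the camera images.
- tray: aluminium drying tray, fixed; 150 wide (y), x from -98 to +112 mm; perforated floor 10 mm above the bench; rim 24 mm above the bench at the sides and front (-x). Three ledges (4 high, 5 wide, 100 long along y) on the floor, upright faces toward +x at x = 0 (rear), -34 (middle), -68 mm (front). Backrest at +x. Origin: bench level under the rear ledge face; x along the row to the backrest, z up
- backrest (a joint): backrest angle, rad: 0 flat on the tray floor, 0.61 (35 degrees) up at its stop; stiff hinge, stays where left, about 0.6 N m (5 N at the bar). Axis along tray y at tray x = 12.5, z = 13 mm. Slotted steel leaf 46 wide, 6 thick, reaching 96 mm from the axis. Fully up, a tile with its foot at the rear ledge lies flat on it
- lift_bar (a point): middle of the backrest's round lifting bar, 10 mm thick, 66 long, parallel to the hinge (tray y), between two bent arms; 136 mm from the hinge axis along the leaf, 19 mm above the leaf's mid-plane; 35 mm free to the leaf's end, 27 mm under it when folded; raised, its centre is 107 mm above the bench. Can be pinched from above, fingers closing along tray x; it turns in the fingers
- ledge_rear (a point): middle of the rear ledge of the tray, at floor level on the ledge's upright face (the face toward the backrest); the long tile's foot edge goes down on the floor just on the backrest side of it
- ledge_middle (a point): middle of the middle ledge of the tray, at floor level on the ledge's upright face (the face toward the backrest); the middle tile's foot edge goes down on the floor just on the backrest side of it
- ledge_front (a point): middle of the front ledge of the tray, at floor level on the ledge's upright face (the face toward the backrest); the short tile's foot edge goes down on the floor just on the backrest side of it
- tile_long: long fired clay test tile: flat red-brown plate 112 mm long (x), 56 wide (y), 7 thick (z), about 100 g, an 8 mm hole 11 mm from its +x end, scribed lines on its upper face (+z). Starts flat on the bench, hole end roughly to the left (world +y). Origin: centre of its underside. In the finished row it slopes about 35 degrees
- tile_middle: middle-sized fired clay test tile: flat red-brown plate 94 mm long (x), 56 wide (y), 7 thick (z), about 85 g, an 8 mm hole 11 mm from its +x end, scribed lines on its upper face (+z). Starts flat on the bench, hole end roughly to the left (world +y). Origin: centre of its underside. In the finished row it slopes about 27 degrees
- tile_short: short fired clay test tile: flat red-brown plate 76 mm long (x), 56 wide (y), 7 thick (z), about 70 g, an 8 mm hole 11 mm from its +x end, scribed lines on its upper face (+z). Starts flat on the bench, hole end roughly to the left (world +y). Origin: centre of its underside. In the finished row it slopes about 21 degrees
- tile_long_foot (a point): middle of the foot edge (the end without hole) of the long tile, on its underside
- tile_middle_foot (a point): middle of the foot edge (the end without hole) of the middle tile, on its underside
- tile_short_foot (a point): middle of the foot edge (the end without hole) of the short tile, on its underside
- tile_long_top (a point): middle of the top edge (the end with the hole) of the long tile, on its underside
- tile_middle_top (a point): middle of the top edge (the end with the hole) of the middle tile, on its underside
- tile_short_top (a point): middle of the top edge (the end with the hole) of the short tile, on its underside
- masking_tape: a roll of masking tape lying flat, 98 mm across, 25 mm high; a bystander, to be left alone. Origin: centre of its underside
- brass_weight_big: a brass knob weight, 30 mm across, 40 mm high; a bystander, to be left alone. Origin: centre of its underside
- brass_weight_small: a brass knob weight, 24 mm across, 32 mm high; a bystander, to be left alone. Origin: centre of its underside
- moisture_can: a round aluminium can with lid, 59 mm across, 38 mm high; a bystander, to be left alone. Origin: centre of its underside

How it is judged:
On the way, in this order (a step that is already met when the one before it is completed fails the run):
1. the backrest stands fully up (value of joint backrest above 0.56 rad), for 0.2 s.
2. the long tile leans on the backrest, foot behind the rear ledge (value of joint backrest above 0.56 rad and x of tile_long_foot in the frame of tray between -0.002 and 0.012 m and y of tile_long_foot in the frame of tray between -0.013 and 0.013 m and z of tile_long_foot in the frame of tray below 0.0135 m and z of tile_long_top in the frame of tray above 0.025 m and angle between tile_long's own z axis and vertical between 0.52 and 0.69 rad and angle between the y axis of tile_long and the y axis of tray, either way round below 0.15 rad), for 0.2 s.
3. the middle tile overlaps the long one, foot behind the middle ledge (all of step 2 and x of tile_middle_foot in the frame of tray between -0.036 and -0.022 m and y of tile_middle_foot in the frame of tray between -0.013 and 0.013 m and z of tile_middle_foot in the frame of tray below 0.0135 m and z of tile_middle_top in the frame of tray above 0.025 m and angle between tile_middle's own z axis and vertical between 0.36 and 0.6 rad and angle between the y axis of tile_middle and the y axis of tray, either way round below 0.15 rad), for 0.2 s.
4. the short tile overlaps the middle one, foot behind the front ledge (all of step 3 and x of tile_short_foot in the frame of tray between -0.07 and -0.056 m and y of tile_short_foot in the frame of tray between -0.013 and 0.013 m and z of tile_short_foot in the frame of tray below 0.0135 m and z of tile_short_top in the frame of tray above 0.025 m and angle between tile_short's own z axis and vertical between 0.22 and 0.52 rad and angle between the y axis of tile_short and the y axis of tray, either way round below 0.15 rad), for 0.2 s.
At the end, for the whole second after the job is handed in: backrest above 0.56 rad; each tile at rest, hole end up, foot edge on the tray floor (3.5 mm), -2 to 12 mm behind its ledge face, centred within 13 mm, square within 0.15 rad, sloping 0.52-0.69 rad (long, rear ledge), 0.36-0.60 (middle), 0.22-0.52 (short, front ledge) (all of step 4 and linear speed of each of tile_long, tile_middle, tile_short below 0.01 m/s); the robot touches nothing.
It fails at once if the long tile is dropped (falls or slides free of the fingers faster than 0.4 m/s) (linear speed of tile_long above 0.4 m/s and contact force between the fingers and tile_long below 0.05 N).
It fails at once if the middle tile is dropped (falls or slides free of the fingers faster than 0.4 m/s) (linear speed of tile_middle above 0.4 m/s and contact force between the fingers and tile_middle below 0.05 N).
It fails at once if the short tile is dropped (falls or slides free of the fingers faster than 0.4 m/s) (linear speed of tile_short above 0.4 m/s and contact force between the fingers and tile_short below 0.05 N).
It fails at once if a bystander (tape, brass weight, or can) is moved more than 30 mm (distance of any of masking_tape, brass_weight_big, brass_weight_small, moisture_can from where it was at the start of the episode above 0.03 m).
It also fails if it takes over 72 s, if anything falls off the work surface, if the arm or the gripper's body presses on something with over 40 N, if the wrist force passes 120 N, or if a joint passes its speed limit or range.

ROBOT

A 6-joint arm with a two-finger parallel gripper is mounted at the origin on the work surface; the furniture and walls round the work are solid. World frame = base frame: x ahead of the robot, y to its left, z up, the work surface at z = 0. Lengths are in m, angles in rad, forces in N, time in s.
With the tool pointing down it reaches from about 0.325 to 0.9 m from the base axis. Payload 3.5 kg.
Tool frame: the origin (TCP) lies at the very end of the fingers, on their centre line; the grasp point (between the pads) lies 19 mm behind it (ctrl.grip_depth is the distance from the TCP to the grasp point, in m); z points along the fingers, y is the line along which they close (so a half turn about z gives the same grasp; the last joint's range is limited). The gripper opens to 85 mm and grips with 20 to 120 N. Pads are 22 mm wide; open, the fingers measure 114 mm over their backs; the gripper's body (76 mm by 85 mm) begins 54 mm behind the grasp point. The pads swing forward as they close: fully open they stand 13 mm farther back than shut.
Start: joints at [-1.304, 0.276, -0.026, 1.268, 0, 1.467], TCP at [0.226, -0.583, 0.231] pointing down, gripper open.
Joint ranges: [-3.12, 3.12], [-0.85, 1.88], [-1.08, 1.24], [-1.95, 2.15], [-1.57, 1.53], [-3.14, 3.14]. Speed limits (rad/s): [2.57, 2.57, 3.14, 3.14, 3.14, 3.14].

INTERFACE

Orientations are given as [roll, pitch, yaw] about the fixed x, y, z axes, in that order (R = Rz(yaw) Ry(pitch) Rx(roll)).
In Python, from plant import ctrl gives the robot as it stands.
- The arm moves only by the shell command python3 drive.py 'ROWS' [FORCE]. ROWS is a JSON list of rows, 1 to 20 of them, each of 7 numbers: the opening from 0.0 (shut) to 1.0 (fully open), then dx, dy, dz in m, then a rotation vector rx, ry, rz in rad; each row is the pose to reach, as a shift and turn from the pose commanded when the command began, along the tool's axes at that moment; what a row does not reach only later rows make up. A row lasts 1/10 s, in which the tool goes at most 0.05 m and 0.15 rad, less where a joint would pass 70% of its speed; a pose out of reach is approached as far as the arm can. The fingers move at their own pace and stop on an object; FORCE is the grip in N (left out, the last holds). Time passes only in rows, so rows that do not move let the fingers close. It prints the time, the measured TCP pose, the force, the opening and the grip force at its end.
- ctrl.get_state(): the state, without advancing time (a new reading comes with each control period).
- ctrl.snapshot(name): name is "scene" or "top" or "wrist"; returns a dict with "image" (420x560x3 uint8, blue, green, red), "range_z" (420x560 float32, m along the optical axis (not along the pixel's ray), 0 where there is no reading), "intrinsics" (3x3 intrinsics, pixels), "world_from_camera" (4x4, takes a point from camera to world coordinates); the wrist camera has in their place "hand_eye" (4x4, takes a point from camera to tool coordinates, whose origin is the TCP and whose axes are the flange's). Camera axes: x right, y up, looking along -z (the intrinsics and any distortion apply to the point x, -y, -z); pixel columns grow to the right and rows downward; lengths in m; the calibration is good to about 2 mm. A picture is of the moment at which its call begins: read the wrist's pose just before it.
- ctrl.hand_in(): hands the job in; it is judged then, once.
The state is a dict: "t": time; "joint_pos": joint angles; "qvel": joint speeds; "effort": joint torques, N m; "tool_pos": TCP position; "eef_rot": TCP orientation; "contact_force": force on the tool from outside, world axes, zero at the start; "wrist_torque": the same for the moment, N m; "width": opening from 0.0 (shut) to 1.0 (fully open); "finger_force": force on a finger pad.
Only numpy, scipy, OpenCV 4.12 (cv2) and the standard library are available. Lean on these libraries where they do the work, as an engineer would, in place of code of your own. Each camera call takes 0.05 s, during which the arm holds its last target. There are 200 camera calls.

## Working session

There is one attempt and no reset: what is moved stays moved. The work goes in short steps, Python scripts to look and compute and a shell command to move; the robot and the scene stay as the last step left them, time stands still between calls to the robot, and variables do not carry over. Pictures are saved under pics/ and viewed, at most 10 in all, crops included, and the job is handed in when it is done.

```bash
ls; mkdir -p pics
cat > h.py <<'E'
import numpy as np,cv2
from plant import ctrl
from scipy.spatial.transform import Rotation as Ro
def shot(n,f=None):
    s=ctrl.get_state(); d=ctrl.snapshot(n)
    if n=='wrist':
        T=np.eye(4);T[:3,:3]=Ro.from_euler('xyz',s['eef_rot']).as_matrix();T[:3,3]=s['tool_pos']
        d['world_from_camera']=T@d['hand_eye']
    if f: cv2.imwrite('pics/'+f,d['image'])
    return d
def px(d,u,v,z=None):
    "world point of pixel via range image (z None) or on plane z"
    K=d['intrinsics'];T=d['world_from_camera']
    r=np.array([(u-K[0,2])/K[0,0],-(v-K[1,2])/K[1,1],-1.])
    if z is None:
        w=d['range_z'][int(v)-1:int(v)+2,int(u)-1:int(u)+2];r=r*np.median(w[w>0])
        return T[:3,:3]@r+T[:3,3]
    r=T[:3,:3]@r; return T[:3,3]+r*(z-T[2,3])/r[2]
E
python3 - <<'E'
from h import *
import pickle
for n in('top','scene'):
    d=shot(n,n+'0.png');pickle.dump(d,open(n+'0.pkl','wb'));print(n,d.keys(),d['intrinsics'],d['world_from_camera'])
print(ctrl.get_state())
E
```

```text
drive.py
pics
plant.py
top dict_keys(['image', 'range_z', 'intrinsics', 'world_from_camera']) [[430.70041588   0.         275.79142457]
 [  0.         430.70041588 204.77285913]
 [  0.           0.           1.        ]] [[ 0.00498589  0.99335026 -0.1150235   0.37523598]
 [-0.99991928  0.00360821 -0.01218241  0.0134236 ]
 [-0.01168637  0.11507496  0.99328807  1.22054385]
 [ 0.          0.          0.          1.        ]]
scene dict_keys(['image', 'range_z', 'intrinsics', 'world_from_camera']) [[462.46405186   0.         283.07370165]
 [  0.         462.46405186 204.43032336]
 [  0.           0.           1.        ]] [[ 0.5802038   0.37849888 -0.72118108 -0.37795353]
 [-0.81436771  0.25547259 -0.52109403 -0.58316527]
 [-0.01299151  0.88964732  0.45646344  0.60727946]
 [ 0.          0.          0.          1.        ]]
{'t': 0.1, 'joint_pos': array([-1.30439752e+00,  2.77060495e-01, -2.77758068e-02,  1.26800311e+00,
        1.63833015e-05,  1.46741458e+00]), 'qvel': array([ 6.01807824e-05, -4.44752127e-03,  2.20677221e-03,  1.04942728e-03,
       -3.74334056e-04,  6.28028128e-04]), 'effort': array([-7.68847258e-04, -4.46708608e+01,  2.96128088e+01,  8.48475349e-03,
       -1.45336990e-04, -7.18017816e-06]), 'tool_pos': array([ 0.22569641, -0.58205131,  0.2302542 ]), 'eef_rot': array([-3.13956217e+00, -2.27137175e-04,  3.69780307e-01]), 'contact_force': array([-0.07654497, -0.02440366, -0.40389101]), 'wrist_torque': array([-0.03382992, -0.00096301,  0.02163997]), 'finger_force': 0.0, 'width': 0.9993431092454833}
```

View pics/top0.png

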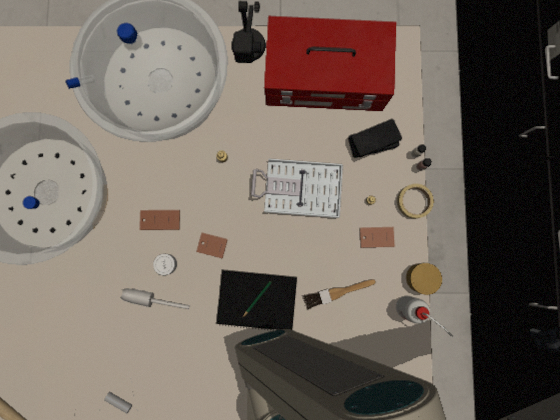

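View pics/scene0.png

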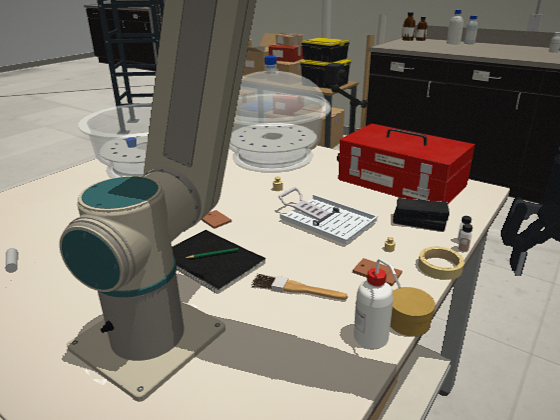

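The top view shows the tray around (302,188), with the bar at its left (258,185). The long tile is at (160,220), the short one at (212,245) and the middle one at (377,237). All tile holes point left, so tray x is about world +y.

Run:
```python
from h import *
import pickle
d=pickle.load(open('top0.pkl','rb'))
for n,(u,v) in dict(bar=(257,185),rear=(303,188),front=(330,188),can=(164,265),bw=(222,156),sw=(371,200)).items(): print(n,px(d,u,v).round(4))
b,g,r=[d['image'][...,i].astype(int) for i in range(3)]
m=((r>70)&(r-b>35)&(r-g>35)&(r<190)).astype(np.uint8)
n,l,st,c=cv2.connectedComponentsWithStats(m)
for i in range(1,n):
    if 200<st[i,4]<1200 and 130<c[i][1]<260:
        p=np.argwhere(cv2.morphologyEx((l==i).astype(np.uint8),cv2.MORPH_CLOSE,np.ones((5,5))))[:,::-1].astype(np.float32)
        ctr,wh,a=cv2.minAreaRect(p)
        P=np.array([px(d,*q,.007)[:2] for q in cv2.boxPoints((ctr,(wh[0]+1,wh[1]+1),a))])
        print(st[i,4],ctr,P.mean(0).round(4),np.linalg.norm(P-np.roll(P,1,0),axis=1).round(4), P.round(4).tolist(), px(d,*ctr)[2].round(4))
a=lambda x0,x1,y0,y1,s:cv2.resize(d['image'][y0:y1,x0:x1],None,fx=s,fy=s,interpolation=cv2.INTER_CUBIC)
cv2.imwrite('pics/crop1.png',a(240,350,150,225,7))
```

```text
bar [ 5.736e-01  8.260e-02 -5.000e-04]
rear [ 0.5636 -0.0488  0.0104]
front [ 0.5633 -0.1249  0.0136]
can [0.3457 0.3319 0.0388]
bw [0.6493 0.1795 0.0382]
sw [ 0.5274 -0.2364  0.0304]
660 (159.0, 219.5) [0.4726 0.3592] [0.0512 0.1112 0.0512 0.1106] [[0.498, 0.4157], [0.4984, 0.3045], [0.4473, 0.3029], [0.4468, 0.4136]] 0.008
584 (377.0, 237.0) [ 0.4259 -0.256 ] [0.0532 0.0925 0.0532 0.0921] [[0.4523, -0.2103], [0.4527, -0.3028], [0.3995, -0.3014], [0.3991, -0.2094]] 0.008
454 (211.47059631347656, 245.11767578125) [0.401  0.2086] [0.0753 0.0543 0.0757 0.0541] [[0.3834, 0.2512], [0.4364, 0.2393], [0.4185, 0.1658], [0.3658, 0.178]] 0.0077
```

View pics/crop1.png

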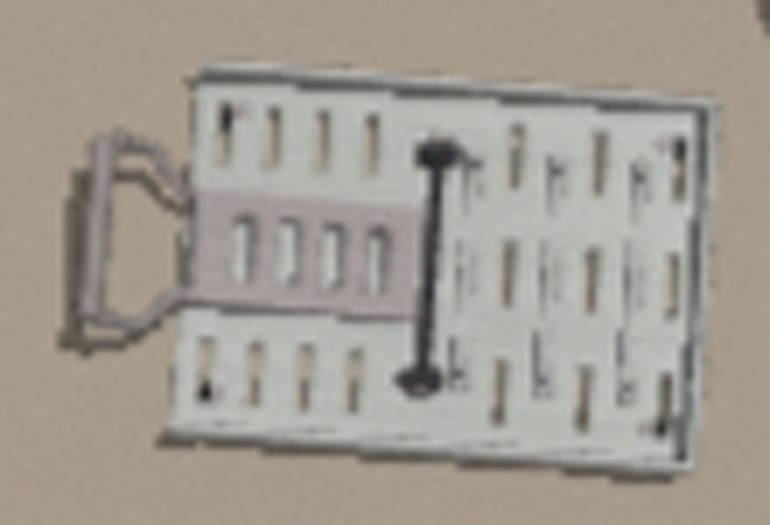

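```bash
cat >> h.py <<'E'
def go(p,yaw,tilt=0,axis=None):
    "tool-axis shift to TCP p, tool down with yaw, then tilted by tilt about world axis"
    s=ctrl.get_state();R0=Ro.from_euler('xyz',s['eef_rot'])
    R=Ro.from_euler('xyz',[np.pi,0,yaw])
    if tilt: R=Ro.from_rotvec(tilt*np.array(axis))*R
    d=R0.inv().apply(np.array(p)-s['tool_pos']);w=(R0.inv()*R).as_rotvec()
    print('go',d.round(4).tolist(),w.round(3).tolist(),'rows',np.linalg.norm(d)/.05,np.linalg.norm(w)/.15)
E
python3 - <<'E'
from h import *
d=ctrl.snapshot('wrist');print(d['hand_eye'].round(3),d['intrinsics'].round(1))
go([.52,-.02,.36],3.07)
E
```

```text
[[-0.     0.947  0.321  0.081]
 [ 1.     0.    -0.    -0.   ]
 [-0.     0.321 -0.947 -0.144]
 [ 0.     0.     0.     1.   ]] [[365.7   0.  278.1]
 [  0.  365.7 214.8]
 [  0.    0.    1. ]]
go [0.4776, -0.418, -0.1288] [-0.0, -0.002, -2.7] rows 12.952313362131965 18.001339311237185
```

```bash
python3 drive.py '[[1,0.46,-0.40,-0.13,0,0,-2.7],[1,0.46,-0.40,-0.13,0,0,-2.7],[1,0.46,-0.40,-0.13,0,0,-2.7],[1,0.46,-0.40,-0.13,0,0,-2.7],[1,0.46,-0.40,-0.13,0,0,-2.7],[1,0.46,-0.40,-0.13,0,0,-2.7],[1,0.46,-0.40,-0.13,0,0,-2.7],[1,0.46,-0.40,-0.13,0,0,-2.7],[1,0.46,-0.40,-0.13,0,0,-2.7],[1,0.46,-0.40,-0.13,0,0,-2.7],[1,0.46,-0.40,-0.13,0,0,-2.7],[1,0.46,-0.40,-0.13,0,0,-2.7],[1,0.46,-0.40,-0.13,0,0,-2.7],[1,0.46,-0.40,-0.13,0,0,-2.7],[1,0.46,-0.40,-0.13,0,0,-2.7],[1,0.46,-0.40,-0.13,0,0,-2.7],[1,0.46,-0.40,-0.13,0,0,-2.7],[1,0.46,-0.40,-0.13,0,0,-2.7],[1,0.46,-0.40,-0.13,0,0,-2.7],[1,0.46,-0.40,-0.13,0,0,-2.7]]' 40
python3 - <<'E'
from h import *
import pickle
d=shot('wrist','w1.png');pickle.dump(d,open('w1.pkl','wb'));print(d['world_from_camera'].round(3))
E
```

```text
t: 2.15
tool_pos: [0.5101, -0.0435, 0.3611]
eef_rot: [3.142, -0.0, 3.067]
contact_force: [-0.1, -0.6, 0.1]
width: 1.002
finger_force: 0.0
[[ 0.075 -0.945 -0.318  0.426]
 [ 0.997  0.071  0.024 -0.038]
 [-0.    -0.319  0.948  0.505]
 [ 0.     0.     0.     1.   ]]
```

View pics/w1.png

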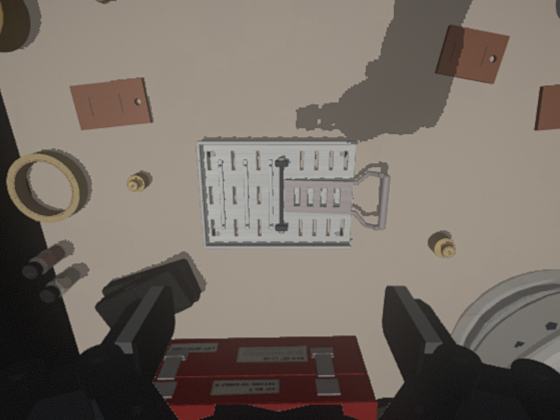

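The wrist view shows the tray from (199,142) to (356,247). The bar runs from about (386,176) to (382,228), the hinge is at x≈282, and the ledges are at x≈222, 247 and 272. The middle tile is at (111,104) and the short one at (472,54).

Run:
```python
import cv2
i=cv2.imread('pics/w1.png');cv2.imwrite('pics/w1c.png',cv2.resize(i[132:257,192:394],None,fx=3.9,fy=3.9,interpolation=cv2.INTER_CUBIC))
```

```text
(no output)
```

View pics/w1c.png

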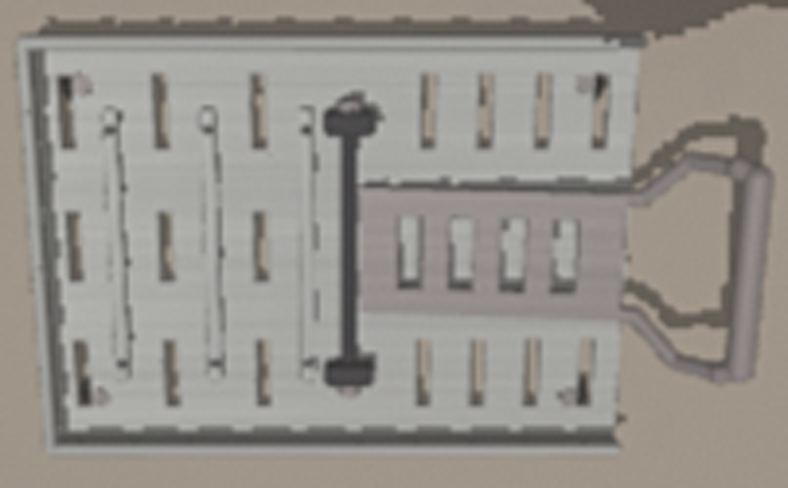

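Run:
```python
from h import *
import pickle
d=pickle.load(open('w1.pkl','rb'))
c=lambda a,b:(192+(a+.5)/3.9-.5,132+(b+.5)/3.9-.5)
pts=[((22,40),(-98,75,24)),((50,448),(-98,-75,24)),((638,44),(112,75,24)),((619,448),(112,-75,24)),
((757,172),(148.5,33,32)),((740,377),(148.5,-33,32)),((313,108),(-2,50,14)),((312,380),(-2,-50,14)),((212,108),(-36,50,14)),((219,380),(-36,-50,14)),((115,108),(-70,50,14)),((127,380),(-70,-50,14))]
W=np.array([px(d,*c(*p),t[2]/1000)[:2] for p,t in pts]);T=np.array([t[:2] for _,t in pts])/1000
for p,t in pts: print(t,px(d,*c(*p)).round(4))
A=T-T.mean(0);B=W-W.mean(0);z=((A[:,0]-1j*A[:,1])*(B[:,0]+1j*B[:,1])).sum();yaw=np.angle(z)
R=np.array([[np.cos(yaw),-np.sin(yaw)],[np.sin(yaw),np.cos(yaw)]]);o=W.mean(0)-R@T.mean(0)
print('tray',o,yaw,'scale',abs(z)/(A**2).sum());print(((W-T@R.T-o)@R*1000).round(1))
print('barz',px(d,384,201),px(d,384,190),px(d,383,212),'leaf',px(d,312,188),'floor',px(d,258,183))
b,g,r=[d['image'][...,i].astype(int) for i in range(3)]
m=((r>70)&(r-b>35)&(r-g>25)).astype(np.uint8)
n,l,st,cc=cv2.connectedComponentsWithStats(m)
for i in range(1,n):
    if 1000<st[i,4]<6000 and cc[i][1]<150:
        p=np.argwhere(cv2.morphologyEx((l==i).astype(np.uint8),cv2.MORPH_CLOSE,np.ones((9,9))))[:,::-1].astype(np.float32)
        Q=np.array([px(d,*q,.007)[:2] for q in p],np.float32)
        print(st[i,4],cv2.minAreaRect(Q*1000),'z',px(d,*cc[i])[2])
# top view same tray
t=pickle.load(open('top0.pkl','rb'));e=lambda a,b:(240+(a+.5)/7-.5,150+(b+.5)/7-.5)
W2=np.array([px(t,*e(*p),.024)[:2] for p in((712,105),(200,70),(690,465),(172,440))]);print('top',((W2-o)@R*1000).round(1))
W2=np.array([px(t,*e(*p),.032)[:2] for p in((107,140),(92,320))]);print('topbar',((W2-o)@R*1000).round(1))
```

```text
(-98, 75, 24) [ 0.4801 -0.148   0.0224]
(-98, -75, 24) [ 0.6278 -0.1593  0.0229]
(112, 75, 24) [0.4966 0.0569 0.0248]
(112, -75, 24) [0.6433 0.049  0.0231]
(148.5, 33, 32) [0.5368 0.0898 0.0509]
(148.5, -33, 32) [0.6071 0.085  0.0522]
(-2, 50, 14) [ 0.512  -0.0532  0.012 ]
(-2, -50, 14) [ 0.6128 -0.0617  0.0111]
(-36, 50, 14) [ 0.5094 -0.0881  0.0117]
(-36, -50, 14) [ 0.6099 -0.0959  0.012 ]
(-70, 50, 14) [ 0.5069 -0.1217  0.0116]
(-70, -50, 14) [ 0.6073 -0.1298  0.0122]
tray [ 0.56240757 -0.0560752 ] 1.4849853905249937 scale 0.9962901439430015
[[-0.3 -0.7]
 [ 1.   1.5]
 [-5.   0.1]
 [-0.5  3.7]
 [ 0.3  0.9]
 [ 2.  -7. ]
 [ 0.6  0.8]
 [ 0.7  0.4]
 [-0.3  0.5]
 [ 0.5  0. ]
 [ 0.2  0.1]
 [ 0.7 -0.3]]
barz [0.56964225 0.08782067 0.05217102] [0.55518439 0.08779898 0.05136453] [0.58445385 0.08671421 0.05238374] leaf [ 0.55613903 -0.00087068  0.01146401] floor [ 0.54350064 -0.07501973  0.01109109]
1945 ((402.5789794921875, 215.729248046875), (57.177825927734375, 55.06046676635742), 76.21392822265625) z 0.008219916049020448
3057 ((425.2254333496094, -257.5130310058594), (55.00100326538086, 93.58185577392578), 1.6725760698318481) z 0.009001187170026903
top [[-94.1 -74.6]
 [113.  -70.8]
 [-96.   71.5]
 [110.1  80. ]]
topbar [[147.1 -37.2]
 [146.   35.8]]
```

```bash
cat >> h.py <<'E'
o=np.array([.5624,-.0561,0]);yaw=1.485
R=Ro.from_euler('z',yaw).as_matrix()
def tr(w): return ((np.asarray(w)-o)@R*1000).round(1)
def wo(t): return (R@(np.asarray(t)/1000)+o).round(4)
E
python3 - <<'E'
from h import *
import pickle
d=pickle.load(open('w1.pkl','rb'));t=pickle.load(open('top0.pkl','rb'))
for u in range(286,352,6): print(tr(px(d,u,190 if u%4 else 202)),end=' ')
print()
for v in range(174,234,4):
    k=np.argmax([px(d,u,v)[2] for u in range(376,394)]);print(v,376+k,tr(px(d,376+k,v)),end=' ')
print()
for p in((107,140),(92,320)): print(tr(px(t,240+p[0]/7,150+p[1]/7,.046)))
for u,v in((254,172),(253,180),(252,190),(253,185)): print(tr(px(t,u,v)))
E
```

```text
[18.3  9.2 17. ] [26.9 -7.4 19. ] [35.1  7.8 11.3] [43.4 -6.8 20.2] [51.9  7.9 10.7] [59.7 -6.  22.3] [68.7  7.9 10.1] [76.  -5.3 24. ] [83.3 11.6 23.6] [92.3 -4.9 25. ] [98.9 12.6 26.8] 
174 387 [144.8  40.1  50.2] 178 388 [145.8  35.5  52.6] 182 385 [142.6  30.3  52.7] 186 386 [144.4  25.1  52.5] 190 386 [145.   19.8  52.2] 194 385 [144.2  14.6  52.6] 198 385 [144.9   9.2  52.2] 202 383 [142.8   3.8  52.4] 206 384 [144.4  -1.3  53.1] 210 385 [146.4  -6.8  52.9] 214 385 [147.1 -12.4  52.4] 218 384 [146.3 -17.9  52.6] 222 383 [145.4 -23.3  53.1] 226 382 [144.7 -29.   52.9] 230 391 [174.3 -54.    1.4] 
[144.7 -33.4  46. ]
[143.6  38.7  46. ]
[147.3 -26.5  51.3]
[147.8  -3.9  52.1]
[147.8  24.   51.9]
[146.5   9.9  51.5]
```

Run:
```python
from h import *
go(wo([145.5,2,100]),3.056);go(wo([145.5,2,31]),3.056)
```

```text
go [-0.0529, 0.1368, 0.2611] [0.0, -0.0, 0.011] rows 5.989322841164951 0.07452759674533982
go [-0.0529, 0.1368, 0.3301] [0.0, -0.0, 0.011] rows 7.224228412578569 0.07452759674533982
```

```bash
python3 drive.py '[[0.36,-0.053,0.137,0.26,0,0,0.011],[0.36,-0.053,0.137,0.26,0,0,0.011],[0.36,-0.053,0.137,0.26,0,0,0.011],[0.36,-0.053,0.137,0.26,0,0,0.011],[0.36,-0.053,0.137,0.26,0,0,0.011],[0.36,-0.053,0.137,0.26,0,0,0.011],[0.36,-0.053,0.137,0.26,0,0,0.011],[0.36,-0.053,0.137,0.28,0,0,0.011],[0.36,-0.053,0.137,0.30,0,0,0.011],[0.36,-0.053,0.137,0.32,0,0,0.011],[0.36,-0.053,0.137,0.33,0,0,0.011],[0.36,-0.053,0.137,0.33,0,0,0.011],[0,-0.053,0.137,0.33,0,0,0.011],[0,-0.053,0.137,0.33,0,0,0.011],[0,-0.053,0.137,0.33,0,0,0.011],[0,-0.053,0.137,0.33,0,0,0.011],[0,-0.053,0.137,0.33,0,0,0.011],[0,-0.053,0.137,0.33,0,0,0.011],[0,-0.053,0.137,0.33,0,0,0.011],[0,-0.053,0.137,0.33,0,0,0.011]]' 60
python3 -c "
from h import *
print(tr(ctrl.get_state()['tool_pos']))
for k in range(1,9):
    a=.25+.52*k/8;print((.1373*(np.cos(a)-np.cos(.25))).round(4),(-.1373*(np.sin(a)-np.sin(.25))).round(4))"
```

```text
t: 4.2
tool_pos: [0.5741, 0.0894, 0.0319]
eef_rot: [3.141, 0.002, 3.059]
contact_force: [1.4, 0.4, 4.0]
width: 0.094
finger_force: 58.8
[146.    0.8  31.9]
-0.0025 -0.0086
-0.0055 -0.017
-0.0091 -0.0251
-0.0132 -0.0331
-0.0178 -0.0407
-0.0229 -0.048
-0.0285 -0.055
-0.0345 -0.0616
```

```bash
python3 drive.py '[[0,0,-0.001,-0.004,0,0,0],[0,0,-0.0025,-0.009,0,0,0],[0,0,-0.004,-0.013,0,0,0],[0,0,-0.0055,-0.017,0,0,0],[0,0,-0.007,-0.021,0,0,0],[0,0,-0.009,-0.025,0,0,0],[0,0,-0.011,-0.029,0,0,0],[0,0,-0.013,-0.033,0,0,0],[0,0,-0.0155,-0.037,0,0,0],[0,0,-0.018,-0.041,0,0,0],[0,0,-0.0205,-0.0445,0,0,0],[0,0,-0.023,-0.048,0,0,0],[0,0,-0.0255,-0.0515,0,0,0],[0,0,-0.0285,-0.055,0,0,0],[0,0,-0.031,-0.058,0,0,0],[0,0,-0.0335,-0.061,0,0,0],[0,0,-0.036,-0.064,0,0,0],[0,0,-0.036,-0.064,0,0,0],[0,0,-0.036,-0.064,0,0,0]]'
python3 -c "
from h import *
print(tr(ctrl.get_state()['tool_pos']))"
```

```text
t: 6.1
tool_pos: [0.5716, 0.0567, 0.0947]
eef_rot: [3.133, 0.003, 3.06]
contact_force: [6.7, 8.0, -3.6]
width: 0.088
finger_force: 59.9
[113.2   0.5  94.7]
```

```bash
python3 drive.py '[[0.36,0,0,0,0,0,0],[0.36,0,0,0,0,0,0],[0.36,0,0,0,0,0,0],[0.36,0,0,0,0,0,0],[0.36,0,0,-0.03,0,0,0],[0.36,0,0,-0.07,0,0,0],[1,0,0,-0.12,0,0,0],[1,0,0,-0.16,0,0,0]]' 40
python3 - <<'E'
from h import *
d=shot('wrist','w2.png');print(tr(ctrl.get_state()['tool_pos']))
go([.4726,.33,.25],1.575-np.pi)
K=d['intrinsics'];M=[]
for v in range(100,420,4):
    for u in range(60,500,4):
        if d['range_z'][v,u]>0: M.append(tr(px(d,u,v)))
M=np.array(M)
for x in range(15,130,10):
    s=M[(abs(M[:,0]-x)<4)&(abs(M[:,1])<21)&(M[:,2]<130)];print(x,len(s),s[:,2].max() if len(s) else '')
E
```

```text
t: 6.9
tool_pos: [0.5699, 0.0532, 0.2578]
eef_rot: [-3.142, 0.001, 3.058]
contact_force: [1.2, 0.0, -0.2]
width: 0.691
finger_force: 0.0
[109.9  -2.  265.4]
go [0.124, 0.2674, 0.014] [-0.01, 0.011, -1.658] rows 5.902173412648879 11.05401779323623
15 16 22.5
25 19 29.6
35 15 36.0
45 11 41.9
55 21 50.0
65 24 57.6
75 22 62.8
85 24 71.2
95 28 73.6
105 18 11.9
115 23 112.6
125 18 1.3
```

The backrest leaf now slopes 34.7° and the bar top is at 112 mm, so it is at its stop. Next I look at the long tile.

```bash
python3 drive.py '[[1,0.02,0.05,0,0,0,-0.15],[1,0.05,0.1,0,0,0,-0.3],[1,0.124,0.267,0.014,0,0,-1.658],[1,0.124,0.267,0.014,0,0,-1.658],[1,0.124,0.267,0.014,0,0,-1.658],[1,0.124,0.267,0.014,0,0,-1.658],[1,0.124,0.267,0.014,0,0,-1.658],[1,0.124,0.267,0.014,0,0,-1.658],[1,0.124,0.267,0.014,0,0,-1.658],[1,0.124,0.267,0.014,0,0,-1.658],[1,0.124,0.267,0.014,0,0,-1.658],[1,0.124,0.267,0.014,0,0,-1.658],[1,0.124,0.267,0.014,0,0,-1.658]]'
cat >> h.py <<'E'
def tile(d):
    im=d['image'].astype(int);b,g,r=im[...,0],im[...,1],im[...,2]
    m=((r>60)&(r-b>30)&(r-g>22)).astype(np.uint8)
    n,l,st,cc=cv2.connectedComponentsWithStats(m)
    for i in range(1,n):
        if st[i,4]>2500 and cc[i][1]<330:
            p=np.argwhere(cv2.morphologyEx((l==i).astype(np.uint8),cv2.MORPH_CLOSE,np.ones((9,9))))[:,::-1]
            Q=np.array([px(d,*q,.007)[:2]*1000 for q in p],np.float32)
            rng=[px(d,*q)[2] for q in p[::40]]
            print(st[i,4:],cc[i].round(),cv2.minAreaRect(Q),'z',np.median(rng))
E
python3 - <<'E'
from h import *
d=shot('wrist','w3.png');print(ctrl.get_state()['tool_pos'],ctrl.get_state()['eef_rot'],ctrl.get_state()['joint_pos'].round(2));tile(d)
E
```

```text
t: 8.25
tool_pos: [0.4682, 0.3295, 0.241]
eef_rot: [3.141, -0.0, -1.57]
contact_force: [-1.0, 0.8, 0.3]
width: 0.998
finger_force: 0.0
[0.46827874 0.32954353 0.24108087] [ 3.14120945e+00 -2.93542116e-04 -1.56915922e+00] [ 0.5   0.18 -0.13  1.26 -0.   -1.07]
[5023] [349.  46.] ((399.9289245605469, 205.59393310546875), (78.80338287353516, 55.81103515625), 75.90982818603516) z nan
[3925] [273. 185.] ((472.3457946777344, 344.61395263671875), (55.617496490478516, 86.68804168701172), 0.247074156999588) z 0.007853215042095268
  return _methods._mean(a, axis=axis, dtype=dtype,
  ret = ret.dtype.type(ret / rcount)
```

View pics/w3.png

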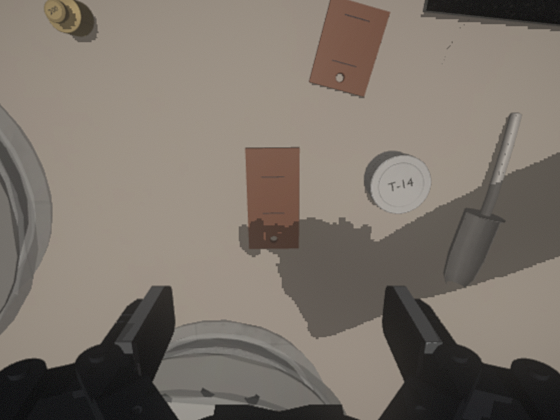

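Run:
```python
from h import *
import pickle
t=pickle.load(open('top0.pkl','rb'))
for u,v in((100,200),(103,190),(145,138),(95,225)):
    w=[px(t,u+k,v) for k in(-4,-2,0,2)];print(np.round(w,3).tolist())
go([.4723,.357,.06],-1.571);go([.4723,.357,-.004],-1.571)
```

```text
[[0.506, 0.466, 0.18], [0.506, 0.461, 0.181], [0.506, 0.457, 0.178], [0.515, 0.484, 0.104]]
[[0.531, 0.461, 0.179], [0.531, 0.456, 0.179], [0.541, 0.48, 0.108], [0.544, 0.483, 0.088]]
[[0.657, 0.357, 0.196], [0.657, 0.351, 0.198], [0.657, 0.346, 0.198], [0.657, 0.342, 0.196]]
[[0.45, 0.509, 0.104], [0.451, 0.51, 0.089], [0.456, 0.537, 0.016], [0.456, 0.537, 0.002]]
go [-0.0275, -0.0041, 0.1811] [0.0, -0.0, 0.002] rows 3.6638947112625684 0.012686408170109102
go [-0.0275, -0.0042, 0.2451] [0.0, -0.0, 0.002] rows 4.93293677388561 0.012686408170109102
```

```bash
python3 drive.py '[[0.78,-0.0275,-0.004,0.06,0,0,0],[0.78,-0.0275,-0.004,0.12,0,0,0],[0.78,-0.0275,-0.004,0.17,0,0,0],[0.78,-0.0275,-0.004,0.2,0,0,0],[0.78,-0.0275,-0.004,0.22,0,0,0],[0.78,-0.0275,-0.004,0.232,0,0,0],[0.78,-0.0275,-0.004,0.24,0,0,0],[0.78,-0.0275,-0.004,0.243,0,0,0],[0.78,-0.0275,-0.004,0.245,0,0,0],[0.78,-0.0275,-0.004,0.245,0,0,0]]'
```

```text
t: 9.3
tool_pos: [0.4735, 0.3579, -0.0023]
eef_rot: [-3.139, 0.001, -1.567]
contact_force: [-0.2, -0.1, -0.2]
width: 0.778
finger_force: 0.0
```

```bash
python3 drive.py '[[0.78,0,0,0.001,0,0,0],[0.78,0,0,0.002,0,0,0],[0.78,0,0,0.003,0,0,0],[0.78,0,0,0.003,0,0,0]]'
```

```text
t: 9.7
tool_pos: [0.4723, 0.3573, -0.0067]
eef_rot: [3.142, -0.0, -1.566]
contact_force: [-0.7, 0.8, 1.0]
width: 0.78
finger_force: 0.2
```

```bash
python3 drive.py '[[0.78,0,0,0.001,0,0,0],[0.78,0,0,0.002,0,0,0],[0.78,0,0,0.002,0,0,0]]'
```

```text
t: 10.0
tool_pos: [0.4723, 0.3573, -0.0068]
eef_rot: [3.142, -0.0, -1.566]
contact_force: [-3.9, -2.8, 12.4]
width: 0.78
finger_force: 6.6
```

```bash
python3 drive.py '[[0.78,0,0,-0.005,0,0,0],[0.5,0,0,-0.005,0,0,0],[0.4,0,0,-0.005,0,0,0],[0.4,0,0,-0.005,0,0,0],[0.4,0,0,-0.005,0,0,0],[0.4,0,0,-0.005,0,0,0],[0.4,0,0,-0.005,0,0,0]]' 50
```

```text
t: 10.7
tool_pos: [0.4732, 0.3578, -0.0024]
eef_rot: [-3.14, 0.001, -1.566]
contact_force: [-1.9, -1.0, 7.7]
width: 0.635
finger_force: 51.7
```

```bash
python3 drive.py '[[0.4,0,0,-0.005,0,0,0],[0.4,0,0,-0.02,0,0,0],[0.4,0,0,-0.06,0,0,0],[0.4,0,0,-0.11,0,0,0],[0.4,0,0,-0.16,0,0,0],[0.4,0,0,-0.2,0,0,0],[0.4,0,0,-0.22,0,0,0],[0.4,0,0,-0.22,0,0,0]]'
cat >> h.py <<'E'
def place(a,h,f,s):
    "TCP a mm from foot along tile, h above underside; foot at tray (fx,fy,fz) mm, slope s"
    t=[f[0]+a*np.cos(s)-h*np.sin(s),f[1],f[2]+a*np.sin(s)+h*np.cos(s)]
    go(wo(t),yaw-np.pi,-s,R[:,1])
E
python3 - <<'E'
from h import *
place(56.5,-2.4,[5,0,100],.611);print(ctrl.get_state()['joint_pos'].round(2))
E
```

```text
t: 11.5
tool_pos: [0.4747, 0.3587, 0.2214]
eef_rot: [-3.134, 0.005, -1.566]
contact_force: [-0.2, 0.8, -0.8]
width: 0.633
finger_force: 53.2
go [0.3632, -0.0899, 0.0901] [0.02, -0.606, 0.09] rows 7.696169611468367 4.084073627110778
[ 0.54  0.22 -0.12  1.22 -0.   -1.04]
```

```bash
python3 drive.py '[[0.4,0.05,-0.012,0,0.003,-0.1,0.015],[0.4,0.1,-0.025,0,0.007,-0.2,0.03],[0.4,0.15,-0.037,0,0.01,-0.3,0.045],[0.4,0.2,-0.05,0,0.013,-0.4,0.06],[0.4,0.25,-0.062,0,0.017,-0.5,0.075],[0.4,0.3,-0.074,0,0.02,-0.6,0.09],[0.4,0.34,-0.084,0,0.02,-0.606,0.09],[0.4,0.36,-0.089,0,0.02,-0.606,0.09],[0.4,0.363,-0.09,0,0.02,-0.606,0.09],[0.4,0.363,-0.09,0,0.02,-0.606,0.09],[0.4,0.363,-0.09,0,0.02,-0.606,0.09]]'
python3 - <<'E'
from h import *
place(56.5,-2.4,[5,0,45],.611);s=ctrl.get_state();print(s['joint_pos'].round(2))
d=shot('wrist','w4.png');print(d['range_z'][380,280])
E
```

```text
t: 12.6
tool_pos: [0.5628, -0.0039, 0.2155]
eef_rot: [3.13, 0.607, -1.662]
contact_force: [0.2, -0.3, -0.1]
width: 0.632
finger_force: 53.2
go [0.0793, -0.0054, 0.1154] [0.009, -0.004, -0.005] rows 2.803337889225365 0.0709112338148604
[-0.41  0.28 -0.18  1.34  0.57 -1.96]
0.5998357
```

View pics/w4.png

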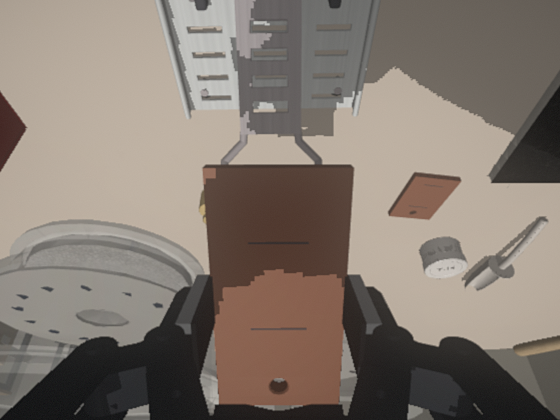

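The held tile is central between the fingers. Its foot edge runs from (203,165) to (353,165) and it sits square.

```bash
cat >> h.py <<'E'
def held(d,u,v,h):
    "tool xyz of pixel on the top face of the held tile (h = TCP above underside, mm)"
    H=d['hand_eye'];K=d['intrinsics'];r=H[:3,:3]@np.array([(u-K[0,2])/K[0,0],-(v-K[1,2])/K[1,1],-1.])
    return ((H[:3,3]+r*((h-7)/1000-H[2,3])/r[2])*1000).round(1)
E
python3 - <<'E'
from h import *
d=ctrl.snapshot('wrist')
g=d['image'].astype(int);c=g[120:200,278,2]-g[120:200,278,1];print(c[35:55])
for u,v in((203,165),(353,165),(278,165),(278,385)):print(held(d,u,v,-2.4))
K=d['intrinsics']
for u,v in((240,180),(310,180),(278,230),(260,240),(230,200)):
    q=d['range_z'][v,u];p=d['hand_eye']@np.array([(u-K[0,2])/K[0,0]*q,-(v-K[1,2])/K[1,1]*q,-q,1]);print((p[:3]*1000).round(1))
E
```

```text
[13 14 12 13 14 13 13 12 13 11 13 14 14 18 20 21 21 21 21 21]
[ 56.6 -26.2  -9.4]
[56.6 29.5 -9.4]
[56.6  1.6 -9.4]
[-45.6   1.6  -9.4]
[ 51.2 -12.5 -10.6]
[ 51.2  13.6 -10.7]
[30.8  1.6 -9.5]
[26.8 -5.5 -9.9]
[ 43.4 -16.6 -10.3]
```

Run:
```python
from h import *
for f in([5,0,45],[5,0,25],[4.5,0,14],[4.5,0,11.5]): place(56,-3,f,.611)
```

```text
go [0.0804, -0.0051, 0.1163] [0.008, -0.005, -0.003] rows 2.82877503531583 0.06596303546640639
go [0.0918, -0.0053, 0.1327] [0.008, -0.005, -0.003] rows 3.2286413642615064 0.06596303546640639
go [0.0985, -0.0054, 0.1414] [0.008, -0.005, -0.003] rows 3.448602937263049 0.06596303546640639
go [0.0999, -0.0054, 0.1435] [0.008, -0.005, -0.003] rows 3.498589976865483 0.06596303546640639
```

```bash
python3 drive.py '[[0.4,0.025,-0.002,0.036,0.008,-0.005,-0.003],[0.4,0.055,-0.004,0.08,0.008,-0.005,-0.003],[0.4,0.08,-0.005,0.116,0.008,-0.005,-0.003],[0.4,0.087,-0.005,0.126,0.008,-0.005,-0.003],[0.4,0.092,-0.005,0.133,0.008,-0.005,-0.003],[0.4,0.0955,-0.005,0.1375,0.008,-0.005,-0.003],[0.4,0.0985,-0.0054,0.1414,0.008,-0.005,-0.003],[0.4,0.0985,-0.0054,0.1414,0.008,-0.005,-0.003],[0.4,0.0985,-0.0054,0.1414,0.008,-0.005,-0.003]]'
python3 - <<'E'
from h import *
place(56,-3,[4.5,0,14],.611);place(56,-3,[4.5,0,9.5],.611)
E
```

```text
t: 13.6
tool_pos: [0.569, -0.0065, 0.0452]
eef_rot: [-3.138, 0.61, -1.657]
contact_force: [0.2, -0.1, -1.9]
width: 0.632
finger_force: 53.2
go [-0.0009, 0.0023, 0.0024] [-0.004, -0.001, -0.0] rows 0.06829484005506076 0.025856242478141497
go [0.0017, 0.0023, 0.0061] [-0.004, -0.001, -0.0] rows 0.13426324666706563 0.025856242478141497
```

```bash
python3 drive.py '[[0.4,0,0.001,0.0015,0,0,0],[0.4,0,0.0015,0.003,0,0,0],[0.4,0.001,0.002,0.0045,0,0,0],[0.4,0.0015,0.002,0.0055,0,0,0],[0.4,0.0015,0.002,0.0055,0,0,0]]'
python3 - <<'E'
from h import *
place(56,-3,[4.5,0,10],.611)
E
```

```text
t: 14.1
tool_pos: [0.5675, -0.0043, 0.0408]
eef_rot: [-3.138, 0.613, -1.658]
contact_force: [-2.8, -2.4, 9.3]
width: 0.636
finger_force: 54.2
go [0.0006, 0.0006, 0.0009] [-0.005, 0.001, -0.001] rows 0.025047455517234814 0.033437307091663454
```

```bash
python3 drive.py '[[0.66,0,0,-0.0005,0,0,0],[0.7,0,0,-0.001,0,0,0],[0.78,0,0,-0.001,0,0,0],[0.82,0,0,-0.001,0,0,0],[0.82,0,0,-0.001,0,0,0],[0.82,0,0,-0.01,0,0,0],[0.82,0,0,-0.03,0,0,0],[0.82,0,0,-0.07,0,0,0],[1,0,0,-0.12,0,0,0],[1,0,0,-0.16,0,0,0],[1,0,0,-0.16,0,0,0]]'
cat >> h.py <<'E'
def prof(d,ys=22,st=4):
    M=np.array([tr(px(d,u,v)) for v in range(60,400,2) for u in range(120,440,4) if d['range_z'][v,u]>0])
    return M[(abs(M[:,1])<ys)&(M[:,2]<130)&(M[:,2]>0)]
E
python3 - <<'E'
from h import *
d=shot('wrist','w5.png');M=prof(d)
for x in range(-10,115,10):
    s=M[abs(M[:,0]-x)<3];print(x,len(s),np.median(s[:,2]) if len(s) else '')
go([.402,.17,.22],1.5-np.pi)
E
```

```text
t: 15.2
tool_pos: [0.5616, -0.1001, 0.1751]
eef_rot: [-3.128, 0.606, -1.655]
contact_force: [0.9, -0.2, -0.1]
width: 0.997
finger_force: 0.0
-10 42 10.8
0 71 18.1
10 56 24.799999999999997
20 65 31.4
30 58 38.45
40 58 45.0
50 45 51.8
60 48 58.6
70 48 65.1
80 39 71.6
90 35 78.0
100 0 
110 60 107.15
go [-0.2353, 0.1814, 0.1046] [-0.013, 0.608, -0.017] rows 6.299667755730633 4.055379140339849
```

View pics/w5.png

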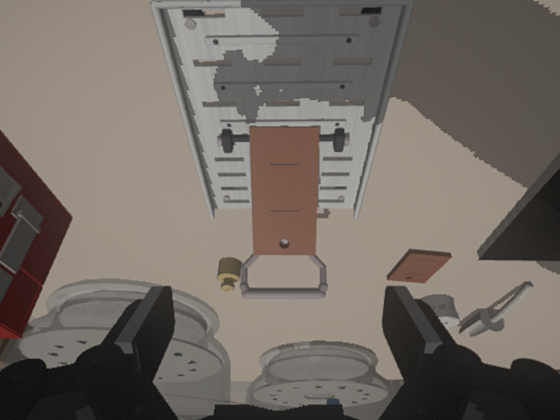

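The long tile lies flat on the backrest, with its foot edge at row 126 just behind the rear ledge. Next is the middle tile.

Run:
```python
from h import *
go([.4255,-.28,.24],1.59-np.pi)
```

```text
go [0.1196, 0.1171, -0.1663] [-0.04, 0.607, -0.104] rows 4.719094739138711 4.1148122823906546
```

```bash
python3 drive.py '[[1,0.03,0.03,-0.04,-0.01,0.15,-0.02],[1,0.06,0.06,-0.08,-0.02,0.3,-0.05],[1,0.09,0.09,-0.12,-0.03,0.45,-0.08],[1,0.1196,0.117,-0.166,-0.04,0.607,-0.104],[1,0.1196,0.117,-0.166,-0.04,0.607,-0.104],[1,0.1196,0.117,-0.166,-0.04,0.607,-0.104],[1,0.1196,0.117,-0.166,-0.04,0.607,-0.104]]'
python3 - <<'E'
from h import *
d=shot('wrist','w6.png');tile(d);print(ctrl.get_state()['joint_pos'].round(2))
E
```

```text
t: 15.95
tool_pos: [0.4238, -0.2768, 0.2361]
eef_rot: [3.135, 0.005, -1.55]
contact_force: [0.4, 0.4, -0.0]
width: 1.0
finger_force: 0.0
[3913] [273. 185.] ((425.8522033691406, -261.967529296875), (55.43232727050781, 84.68932342529297), 2.218369960784912) z 0.007868019092700074
[-0.71  0.07 -0.27  1.25 -0.   -2.3 ]
```

Run:
```python
from h import *
go([.4256,-.2575,.03],1.602-np.pi)
```

```text
go [-0.0177, -0.0036, 0.2057] [0.007, 0.006, -0.01] rows 4.130658053221547 0.09097976646198136
```

```bash
python3 drive.py '[[0.78,-0.0177,-0.0036,0.05,0,0,0],[0.78,-0.0177,-0.0036,0.1,0,0,0],[0.78,-0.0177,-0.0036,0.15,0,0,0],[0.78,-0.0177,-0.0036,0.19,0,0,0],[0.78,-0.0177,-0.0036,0.205,0,0,0],[0.78,-0.0177,-0.0036,0.205,0,0,0]]'
python3 - <<'E'
from h import *
go([.4256,-.2575,-.0015],1.602-np.pi)
E
```

```text
t: 16.6
tool_pos: [0.4233, -0.2553, 0.0275]
eef_rot: [3.128, 0.011, -1.548]
contact_force: [-0.2, 1.2, 1.4]
width: 0.779
finger_force: 0.0
go [0.0026, -0.0027, 0.029] [0.013, 0.011, -0.008] rows 0.5840271252111545 0.12819953601398945
```

```bash
python3 drive.py '[[0.78,0.0026,-0.0027,0.012,0.008,0.008,-0.008],[0.78,0.0026,-0.0027,0.022,0.008,0.008,-0.008],[0.78,0.0026,-0.0027,0.029,0.008,0.008,-0.008],[0.78,0.0026,-0.0027,0.029,0.008,0.008,-0.008],[0.78,0.0026,-0.0027,0.029,0.008,0.008,-0.008]]'
```

```text
t: 17.1
tool_pos: [0.4291, -0.2615, 0.0032]
eef_rot: [-3.139, -0.004, -1.541]
contact_force: [0.7, 0.1, 0.4]
width: 0.781
finger_force: 0.0
```

```bash
python3 drive.py '[[0.78,0,0,0,0,0,0],[0.78,0,0,0,0,0,0],[0.78,0,0,0,0,0,0]]'
```

```text
t: 17.4
tool_pos: [0.4292, -0.2617, 0.0034]
eef_rot: [-3.139, -0.005, -1.542]
contact_force: [0.5, 0.4, 0.8]
width: 0.78
finger_force: 0.0
```

```bash
python3 drive.py '[[0.78,-0.0042,0.0036,0.002,0,0,0],[0.78,-0.0042,0.0036,0.004,0,0,0],[0.78,-0.0042,0.0036,0.005,0,0,0],[0.5,-0.0042,0.0036,0.005,0,0,0],[0.4,-0.0042,0.0036,0.005,0,0,0],[0.4,-0.0042,0.0036,0.005,0,0,0],[0.4,-0.0042,0.0036,0.005,0,0,0],[0.4,-0.0042,0.0036,0.005,0,0,0],[0.4,-0.0042,0.0036,0.005,0,0,0]]' 50
```

```text
t: 18.3
tool_pos: [0.4254, -0.2575, -0.0018]
eef_rot: [-3.139, -0.004, -1.541]
contact_force: [-0.6, 1.0, 6.0]
width: 0.631
finger_force: 53.1
```

```bash
python3 drive.py '[[0.4,0,0,-0.005,0,0,0],[0.4,0,0,-0.02,0,0,0],[0.4,0,0,-0.06,0,0,0],[0.4,0,0,-0.11,0,0,0],[0.4,0,0,-0.15,0,0,0],[0.4,0,0,-0.15,0,0,0],[0.4,0,0,-0.15,0,0,0]]'
python3 - <<'E'
from h import *
import pickle
place(46.8,-1.8,[-29,0,90],.478)
d=pickle.load(open('w1.pkl','rb'))
for u,v in((282,162),(281,161),(282,227),(281,228)):print(tr(px(d,u,v)))
E
```

```text
t: 19.0
tool_pos: [0.4255, -0.2573, 0.1488]
eef_rot: [-3.138, -0.006, -1.541]
contact_force: [-0.3, 0.3, -0.9]
width: 0.635
finger_force: 53.2
go [-0.2106, -0.1441, 0.0382] [0.023, -0.483, 0.114] rows 5.16075865964869 3.313912418509341
[12.2 49.  23. ]
[10.9 50.1 21.8]
[ 13.5 -43.1  22.7]
[ 12.1 -44.7  22.3]
```

```bash
python3 drive.py '[[0.4,-0.04,-0.027,0,0.005,-0.1,0.02],[0.4,-0.08,-0.055,0,0.01,-0.2,0.045],[0.4,-0.12,-0.082,0.01,0.015,-0.3,0.07],[0.4,-0.16,-0.11,0.02,0.02,-0.4,0.09],[0.4,-0.2,-0.137,0.03,0.023,-0.483,0.114],[0.4,-0.2106,-0.144,0.038,0.023,-0.483,0.114],[0.4,-0.2106,-0.144,0.038,0.023,-0.483,0.114],[0.4,-0.2106,-0.144,0.038,0.023,-0.483,0.114],[0.4,-0.2106,-0.144,0.038,0.023,-0.483,0.114],[0.4,-0.2106,-0.144,0.038,0.023,-0.483,0.114]]'
python3 - <<'E'
from h import *
d=shot('wrist','w7.png')
g=d['image'].astype(int);c=(g[...,2]-g[...,1]);print(c[130:260,278].reshape(-1,10)[:, ::2])
for v in(200,205,210):
    r=np.where(c[v]>17)[0];print(v,r.min(),r.max(),held(d,r.min(),v,-1.8),held(d,r.max(),v,-1.8))
for f in([-29,0,40],[-29,0,20],[-29,0,13],[-29,0,10]): place(46.8,-1.8,f,.478)
E
```

```text
t: 20.0
tool_pos: [0.5627, -0.0432, 0.11]
eef_rot: [3.14, 0.478, -1.658]
contact_force: [-0.8, -0.3, -0.8]
width: 0.635
finger_force: 53.3
[[ 0  0  0  1  3]
 [22 22 21 22 21]
 [22 21 22 23 23]
 [23 22 23 24 23]
 [24 23 23 24 23]
 [24 24 24 25 17]
 [18 24 25 25 25]
 [24 24 25 24 25]
 [24 25 25 25 24]
 [25 25 25 26 25]
 [26 24 24 25 24]
 [25 14 20 25 24]
 [26 25 25 26 26]]
200 205 350 [ 43.1 -26.4  -8.8] [43.1 29.3 -8.8]
205 205 350 [ 41.1 -26.6  -8.8] [41.  29.4 -8.8]
210 206 350 [ 39.1 -26.3  -8.8] [39.  29.6 -8.8]
go [0.0227, -0.0007, 0.0448] [0.0, 0.0, -0.002] rows 1.0040548883723375 0.010835688153598255
go [0.0319, -0.0007, 0.0625] [0.0, 0.0, -0.002] rows 1.4040176659942087 0.010835688153598255
go [0.0351, -0.0007, 0.0687] [0.0, 0.0, -0.002] rows 1.5440091942956906 0.010835688153598255
go [0.0365, -0.0007, 0.0714] [0.0, 0.0, -0.002] rows 1.6040060162616423 0.010835688153598255
```

```bash
python3 drive.py '[[0.4,0.008,0,0.016,0,0,0],[0.4,0.016,-0.0007,0.032,0,0,0],[0.4,0.0227,-0.0007,0.0448,0,0,0],[0.4,0.028,-0.0007,0.055,0,0,0],[0.4,0.0319,-0.0007,0.0625,0,0,0],[0.4,0.0335,-0.0007,0.0655,0,0,0],[0.4,0.0335,-0.0007,0.0655,0,0,0],[0.4,0.0335,-0.0007,0.0655,0,0,0],[0.4,0.0335,-0.0007,0.0655,0,0,0]]'
python3 - <<'E'
from h import *
d=shot('wrist','w8.png');print([held(d,278,v,-1.8)[0] for v in(185,189,192)])
K=d['intrinsics']
for v in range(150,230,5): print(v,tr(px(d,278,v)),end=' ')
place(46.8,-1.8,[-29,0,10],.478)
E
```

```text
t: 20.95
tool_pos: [0.5639, -0.042, 0.0364]
eef_rot: [3.14, 0.479, -1.657]
contact_force: [-0.2, 0.7, -0.8]
width: 0.631
finger_force: 53.3
[np.float64(49.0), np.float64(47.4), np.float64(46.3)]
150 [-41.8   1.4  11. ] 155 [-39.8   1.4  11.5] 160 [-39.6   1.4  14.3] 165 [-37.6   1.4  14.9] 170 [-32.    1.4  11. ] 175 [-29.1   1.4  10.6] 180 [-26.8   1.4  11.1] 185 [-23.8   1.4  10.8] 190 [-30.8   1.4  21.6] 195 [-30.5   1.4  24.1] 200 [-28.5   1.4  24.7] 205 [-27.3   1.4  26.3] 210 [-25.2   1.4  26.9] 215 [-23.5   1.4  27.9] 220 [-21.7   1.4  28.9] 225 [-19.9   1.4  29.8] go [0.0038, 0.0002, 0.0053] [0.001, 0.001, -0.0] rows 0.1299172449125202 0.010212565865462169
```

View pics/w8.png

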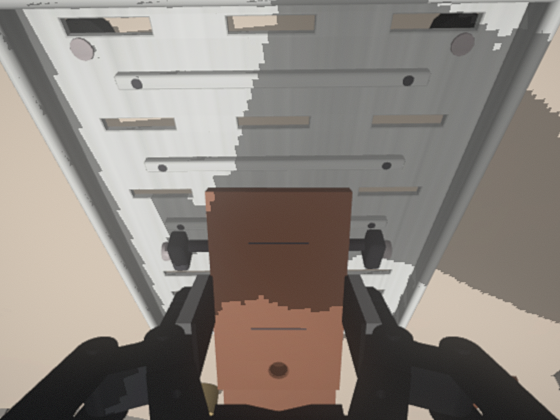

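The held middle tile has its foot edge at row 188, just behind the middle ledge (row 163) and about 6 mm above the floor.

```bash
python3 drive.py '[[0.4,0.001,0,0.0015,0,0,0],[0.4,0.002,0,0.003,0,0,0],[0.4,0.003,0,0.0045,0,0,0],[0.4,0.0038,0,0.0055,0,0,0],[0.4,0.0038,0,0.0055,0,0,0]]'
python3 - <<'E'
from h import *
place(47.3,-1.8,[-29,0,10],.478)
E
```

```text
t: 21.5
tool_pos: [0.5633, -0.0424, 0.0299]
eef_rot: [3.139, 0.481, -1.658]
contact_force: [-1.4, 0.3, 3.5]
width: 0.632
finger_force: 53.8
go [-0.0003, -0.0003, -0.0002] [0.002, 0.003, -0.001] rows 0.009344991379295503 0.02356366740828017
```

```bash
python3 drive.py '[[0.4,0.0003,0,0.0005,0,0,0],[0.66,0.0003,0,0.0005,0,0,0],[0.7,0,0,0,0,0,0],[0.78,0,0,0,0,0,0],[0.82,0,0,0,0,0,0],[0.82,0,0,0,0,0,0],[0.82,0,0,-0.01,0,0,0],[0.82,0,0,-0.03,0,0,0],[0.82,0,0,-0.07,0,0,0],[1,0,0,-0.12,0,0,0],[1,0,0,-0.16,0,0,0],[1,0,0,-0.16,0,0,0],[1,0,0,-0.16,0,0,0]]'
python3 - <<'E'
from h import *
d=shot('wrist','w9.png');M=prof(d)
for x in range(-45,115,5):
    s=M[abs(M[:,0]-x)<2];print(x,len(s),np.median(s[:,2]) if len(s) else '',end=' | ')
go([.401,.17,.22],1.33-np.pi);print(ctrl.get_state()['tool_pos'])
E
```

```text
t: 22.8
tool_pos: [0.558, -0.1173, 0.1725]
eef_rot: [-3.141, 0.478, -1.657]
contact_force: [-0.7, -0.1, -0.1]
width: 1.003
finger_force: 0.0
-45 38 10.7 | -40 55 13.2 | -35 13 14.6 | -30 60 18.1 | -25 33 21.1 | -20 42 23.8 | -15 32 26.0 | -10 37 28.8 | -5 37 31.4 | 0 29 34.2 | 5 35 36.8 | 10 39 39.3 | 15 30 41.9 | 20 27 44.5 | 25 26 47.1 | 30 34 49.9 | 35 34 52.5 | 40 25 55.3 | 45 40 57.6 | 50 23 59.8 | 55 0  | 60 24 58.650000000000006 | 65 31 62.1 | 70 33 65.3 | 75 34 68.65 | 80 23 72.0 | 85 32 75.0 | 90 13 78.4 | 95 1 75.7 | 100 0  | 105 0  | 110 56 107.7 | go [-0.2635, 0.1801, 0.0823] [0.039, 0.478, 0.151] rows 6.592514540555589 3.3527713428676353
[ 0.55697137 -0.11624279  0.17110094]
```

Run:
```python
from h import *
go([.398,.18,.25],1.33-np.pi)
```

```text
go [-0.2859, 0.184, 0.0602] [0.039, 0.478, 0.151] rows 6.9067140472673865 3.3527713428676353
```

```bash
python3 drive.py '[[1,-0.03,0.02,-0.02,0.005,0.07,0.02],[1,-0.07,0.045,-0.01,0.01,0.15,0.05],[1,-0.11,0.07,0.01,0.015,0.25,0.08],[1,-0.15,0.1,0.03,0.03,0.35,0.11],[1,-0.2,0.13,0.045,0.035,0.45,0.14],[1,-0.25,0.16,0.055,0.039,0.478,0.151],[1,-0.286,0.184,0.06,0.039,0.478,0.151],[1,-0.286,0.184,0.06,0.039,0.478,0.151],[1,-0.286,0.184,0.06,0.039,0.478,0.151],[1,-0.286,0.184,0.06,0.039,0.478,0.151],[1,-0.286,0.184,0.06,0.039,0.478,0.151]]'
python3 - <<'E'
from h import *
d=shot('wrist','w10.png');tile(d)
E
```

```text
t: 23.95
tool_pos: [0.3977, 0.1792, 0.2488]
eef_rot: [3.139, -0.001, -1.812]
contact_force: [0.5, 0.2, -0.0]
width: 0.999
finger_force: 0.0
[2685] [29. 47.] ((598.8777465820312, 2.124837875366211), (40.570186614990234, 73.81037902832031), 84.59058380126953) z nan
[2655] [280. 190.] ((398.6357727050781, 200.22454833984375), (60.79372787475586, 56.13991928100586), 76.13109588623047) z 0.00777435735855414
  return _methods._mean(a, axis=axis, dtype=dtype,
  ret = ret.dtype.type(ret / rcount)
```

Run:
```python
from h import *
go([.4005,.2076,.006],1.329-np.pi)
```

```text
go [-0.0286, 0.0039, 0.243] [0.002, -0.001, 0.0] rows 4.893870214077147 0.01645684019482399
```

```bash
python3 drive.py '[[0.78,-0.0286,0.0039,0.05,0.002,0,0],[0.78,-0.0286,0.0039,0.1,0.002,0,0],[0.78,-0.0286,0.0039,0.15,0.002,0,0],[0.78,-0.0286,0.0039,0.2,0.002,0,0],[0.78,-0.0286,0.0039,0.22,0.002,0,0],[0.78,-0.0286,0.0039,0.235,0.002,0,0],[0.78,-0.0286,0.0039,0.242,0.002,0,0],[0.78,-0.0286,0.0039,0.242,0.002,0,0],[0.78,-0.0286,0.0039,0.242,0.002,0,0],[0.78,-0.0286,0.0039,0.242,0.002,0,0]]'
python3 - <<'E'
from h import *
go([.4005,.2076,-.0015],1.329-np.pi)
E
```

```text
t: 25.0
tool_pos: [0.4026, 0.209, 0.0093]
eef_rot: [-3.138, 0.002, -1.811]
contact_force: [-0.0, 0.4, 0.7]
width: 0.781
finger_force: 0.0
go [0.0019, 0.0017, 0.0108] [-0.004, 0.002, 0.001] rows 0.22231520369900054 0.028759872562705992
```

```bash
python3 drive.py '[[0.78,0.0019,0.0017,0.005,0,0,0],[0.78,0.0019,0.0017,0.009,0,0,0],[0.78,0.0019,0.0017,0.0105,0,0,0],[0.5,0.0019,0.0017,0.0105,0,0,0],[0.4,0.0019,0.0017,0.0105,0,0,0],[0.4,0.0019,0.0017,0.0105,0,0,0],[0.4,0.0019,0.0017,0.0105,0,0,0],[0.4,0.0019,0.0017,0.0105,0,0,0],[0.4,0.0019,0.0017,0.0105,0,0,0]]' 50
python3 - <<'E'
from h import *
p=ctrl.get_state()['tool_pos'];print((p[:2]*1000-[391.35,170.7])@[.2397,.9708])
E
```

```text
t: 25.9
tool_pos: [0.3991, 0.2074, -0.0021]
eef_rot: [-3.14, 0.0, -1.811]
contact_force: [-1.8, -0.6, 6.2]
width: 0.636
finger_force: 53.0
37.44732949903485
```

```bash
python3 drive.py '[[0.4,0,0,-0.005,0,0,0],[0.4,0,0,-0.02,0,0,0],[0.4,0,0,-0.06,0,0,0],[0.4,0,0,-0.11,0,0,0],[0.4,0,0,-0.16,0,0,0],[0.4,0,0,-0.2,0,0,0],[0.4,0,0,-0.2,0,0,0],[0.4,0,0,-0.2,0,0,0]]'
python3 - <<'E'
from h import *
place(37.4,-2.1,[-63,0,120],.367);place(37.4,-2.1,[-63,0,180],.367)
E
```

```text
t: 26.7
tool_pos: [0.3994, 0.2077, 0.1986]
eef_rot: [-3.138, 0.002, -1.811]
contact_force: [-0.4, 0.1, -0.8]
width: 0.633
finger_force: 53.1
go [0.2445, -0.225, 0.0676] [-0.032, -0.365, -0.152] rows 6.782098702322959 2.6433537767802426
go [0.2444, -0.2252, 0.0076] [-0.032, -0.365, -0.152] rows 6.649399849881569 2.6433537767802426
```

```bash
python3 drive.py '[[0.4,0.035,-0.032,0,-0.005,-0.06,-0.02],[0.4,0.07,-0.064,0,-0.01,-0.12,-0.04],[0.4,0.105,-0.096,0,-0.015,-0.18,-0.06],[0.4,0.14,-0.128,0,-0.02,-0.24,-0.09],[0.4,0.175,-0.16,0,-0.025,-0.3,-0.12],[0.4,0.21,-0.193,0.005,-0.032,-0.365,-0.152],[0.4,0.2445,-0.225,0.01,-0.032,-0.365,-0.152],[0.4,0.2445,-0.225,0.05,-0.032,-0.365,-0.152],[0.4,0.2445,-0.225,0.09,-0.032,-0.365,-0.152],[0.4,0.2445,-0.225,0.12,-0.032,-0.365,-0.152],[0.4,0.2445,-0.225,0.14,-0.032,-0.365,-0.152],[0.4,0.2445,-0.225,0.15,-0.032,-0.365,-0.152],[0.4,0.2445,-0.225,0.15,-0.032,-0.365,-0.152],[0.4,0.2445,-0.225,0.15,-0.032,-0.365,-0.152],[0.4,0.2445,-0.225,0.15,-0.032,-0.365,-0.152]]'
python3 - <<'E'
from h import *
d=shot('wrist','w11.png');K=d['intrinsics']
g=d['image'].astype(int)
for v in range(170,250,4): print(v,tr(px(d,278,v)),held(d,278,v,-2.1)[0],g[v,278,2]-g[v,278,1])
r=np.where(g[250,:,2]-g[250,:,1]>15)[0];print(r.min(),r.max())
for f in([-63,0,25],[-63,0,15],[-63,0,9.5]): place(37.4,-2.1,f,.367)
E
```

```text
t: 28.2
tool_pos: [0.5603, -0.084, 0.0491]
eef_rot: [-3.142, 0.365, -1.656]
contact_force: [-0.2, -1.0, -0.9]
width: 0.633
finger_force: 53.1
170 [-65.5   1.3  11.2] 55.0 1
174 [-63.4   1.3  11.3] 53.5 0
178 [-60.8   1.3  10.8] 51.9 -1
182 [-58.4   1.3  10.6] 50.4 0
186 [-49.3   1.3   0.9] 48.8 4
190 [-46.7   1.3   0.7] 47.3 8
194 [-51.5   1.3  10.7] 45.7 0
198 [-49.2   1.3  10.9] 44.1 0
202 [-47.    1.3  11.2] 42.5 0
206 [-43.7   1.3  10.3] 40.9 1
210 [-41.9   1.3  11.2] 39.3 0
214 [-65.9   1.3  43.5] 37.7 15
218 [-65.9   1.3  45.9] 36.0 23
222 [-64.1   1.3  46.2] 34.3 24
226 [-62.5   1.3  46.7] 32.7 25
230 [-60.8   1.3  47.2] 31.0 24
234 [-59.3   1.3  47.8] 29.3 23
238 [-57.7   1.3  48.5] 27.6 24
242 [-56.4   1.3  49.3] 25.9 25
246 [-54.8   1.3  50. ] 24.1 14
209 347
go [0.0039, 0.0004, 0.0122] [-0.0, -0.002, 0.0] rows 0.25666239211284253 0.013578631496271353
go [0.0074, 0.0004, 0.0216] [-0.0, -0.002, 0.0] rows 0.4564161021840636 0.013578631496271353
go [0.0094, 0.0004, 0.0267] [-0.0, -0.002, 0.0] rows 0.5663547470245018 0.013578631496271353
```

```bash
python3 drive.py '[[0.4,0.002,0,0.006,0,0,0],[0.4,0.004,0,0.012,0,0,0],[0.4,0.006,0,0.017,0,0,0],[0.4,0.0074,0,0.0215,0,0,0],[0.4,0.008,0,0.023,0,0,0],[0.4,0.0085,0,0.0245,0,0,0],[0.4,0.009,0,0.026,0,0,0],[0.4,0.0094,0,0.0267,0,0,0],[0.4,0.0094,0,0.0267,0,0,0]]'
python3 - <<'E'
from h import *
place(37.5,-2.1,[-63,0,10],.367)
E
```

```text
t: 29.15
tool_pos: [0.5594, -0.0828, 0.0212]
eef_rot: [3.139, 0.367, -1.658]
contact_force: [-3.6, -0.6, 7.4]
width: 0.629
finger_force: 54.0
go [0.0002, -0.0008, -0.0004] [0.002, -0.0, -0.001] rows 0.018306338392641543 0.014864962613546076
```

```bash
python3 drive.py '[[0.66,0,0,-0.0003,0,0,0],[0.7,0,0,-0.0005,0,0,0],[0.78,0,0,-0.0005,0,0,0],[0.82,0,0,-0.0005,0,0,0],[0.82,0,0,-0.0005,0,0,0],[0.82,0,0,-0.01,0,0,0],[0.82,0,0,-0.03,0,0,0],[0.82,0,0,-0.07,0,0,0],[1,0,0,-0.12,0,0,0],[1,0,0,-0.16,0,0,0],[1,0,0,-0.2,0,0,0],[1,0,0,-0.2,0,0,0],[1,0,0,-0.2,0,0,0]]'
python3 - <<'E'
from h import *
d=shot('wrist','w12.png');M=prof(d)
for x in range(-75,115,5):
    s=M[abs(M[:,0]-x)<2];print(x,np.median(s[:,2]) if len(s) else '',end=' | ')
E
```

```text
t: 30.45
tool_pos: [0.5544, -0.1552, 0.2081]
eef_rot: [-3.141, 0.364, -1.657]
contact_force: [-0.2, 0.8, -0.1]
width: 0.994
finger_force: 0.0
-75 11.8 | -70 14.6 | -65 14.5 | -60 19.5 | -55 21.35 | -50 23.4 | -45 25.2 | -40 27.05 | -35 29.15 | -30 31.2 | -25 33.150000000000006 | -20 34.9 | -15 36.849999999999994 | -10 38.95 | -5 40.6 | 0 42.5 | 5 44.2 | 10 40.0 | 15 42.1 | 20 44.6 | 25 47.2 | 30 49.9 | 35 52.4 | 40 55.05 | 45 57.5 | 50 59.4 | 55 56.05 | 60 58.7 | 65 62.15 | 70 65.75 | 75 68.85 | 80 72.3 | 85 74.8 | 90 78.4 | 95  | 100  | 105  | 110 107.6 |
```

View pics/w12.png

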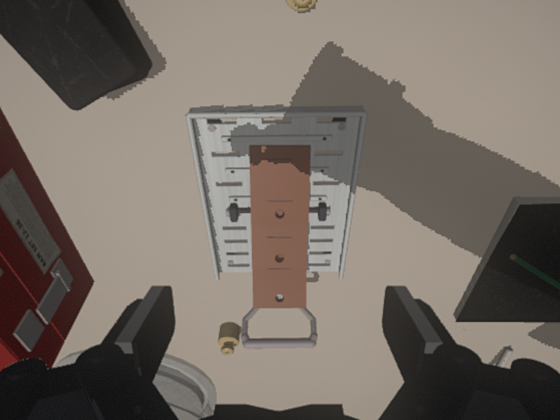

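The finished row is shingled at slopes of about 0.59, 0.49 and 0.37 rad. It is central, with hole ends up and the feet behind their ledges.

```bash
python3 -c "
from plant import ctrl
print(ctrl.hand_in())"
```

```text
the job is handed in; nothing more can be done
None
```

I raised the backrest to its stop, laid the long, middle and short tiles as an overlapping row at slopes of about 0.59, 0.49 and 0.37 rad, and handed the job in at about 30 s; the hand-in gave no verdict.

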